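# Set out the blue-ringed sample cups on three measuring stations

## Task

Set out the three sample cups with blue rings and stickers for measuring, one standing upright in the middle of each of the three round stations. The orange station is too low, so lay the white spacer disc flat in its middle first and stand its cup centred on top of the disc. Leave the two cups with black rings where they are.

Things in the scene. Friction and masses are not known exactly. Their poses are not given: they have to be found in the camera images.
- blue_cup_a: white closed sample cup, a flat-topped upright drum with one blue ring round its middle and a round blue sticker, 29 mm across, on its top: 24 mm high, 45 mm across the ring, 41 mm across the body; rigid, about 18 g. Origin at the centre of its underside, z up along its axis. All three blue-ringed cups are alike; any of them may go to any station.
- blue_cup_b: white closed sample cup, a flat-topped upright drum with one blue ring round its middle and a round blue sticker, 29 mm across, on its top: 24 mm high, 45 mm across the ring, 41 mm across the body; rigid, about 18 g. Origin at the centre of its underside, z up along its axis. All three blue-ringed cups are alike; any of them may go to any station.
- blue_cup_c: white closed sample cup, a flat-topped upright drum with one blue ring round its middle and a round blue sticker, 29 mm across, on its top: 24 mm high, 45 mm across the ring, 41 mm across the body; rigid, about 18 g. Origin at the centre of its underside, z up along its axis. All three blue-ringed cups are alike; any of them may go to any station.
- black_cup_a: white closed sample cup, a flat-topped upright drum with one black ring round its middle and a round black sticker, 29 mm across, on its top: 24 mm high, 45 mm across the ring, 41 mm across the body; rigid, about 18 g. Origin at the centre of its underside, z up along its axis. A blank that is not part of this run; stays where it stands.
- black_cup_b: white closed sample cup, a flat-topped upright drum with one black ring round its middle and a round black sticker, 29 mm across, on its top: 24 mm high, 45 mm across the ring, 41 mm across the body; rigid, about 18 g. Origin at the centre of its underside, z up along its axis. A blank that is not part of this run; stays where it stands.
- white_disc: flat white metal spacer disc, smaller and lower than the cups and without a ring or sticker: 32 mm across, 12 mm thick, about 30 g, lying flat. Origin at the centre of its underside, z up along its axis.
- tall_station_a: round bare, pale silver aluminium pad fixed to the desk, 76 mm across: a flat recess, 64 mm wide, has its floor 15 mm above the desk; the rim round it stands 3 mm above that floor (18 mm above the desk). Dark rubber disc in the floor. Origin at the centre of its underside, on the desk, z up. Takes one cup standing in the recess.
- tall_station_b: round bare, pale silver aluminium pad fixed to the desk, 76 mm across: a flat recess, 64 mm wide, has its floor 15 mm above the desk; the rim round it stands 3 mm above that floor (18 mm above the desk). Dark rubber disc in the floor. Origin at the centre of its underside, on the desk, z up. Takes one cup standing in the recess.
- low_station: round orange pad fixed to the desk, 76 mm across and lower than the other two: a flat recess, 64 mm wide, has its floor only 3 mm above the desk, the rim stands 3 mm above that floor (6 mm above the desk). With the 12 mm white disc lying on its floor a cup on the disc stands as high as on the other pads. Dark rubber disc in the floor. Origin at the centre of its underside, on the desk, z up.
There are look-alikes about, which are no part of the job. What is shaped like the blue_cup_b but red is not meant.

How it is judged (in metres and radians):
At the end, for the whole second after the job is handed in: A blue-ringed cup upright on each aluminium recess floor; on the orange station the white disc flat on the floor and a blue-ringed cup on it; each within 12 mm of centre, -2/+3 mm of seated height, 0.1 rad of upright, released, at rest. Black-ringed cups upright, moved under 20 mm (((horizontal distance between blue_cup_a and tall_station_a below 0.012 m and z of blue_cup_a in the frame of tall_station_a between 0.013 and 0.018 m and angle between blue_cup_a's own z axis and vertical below 0.1 rad) or (horizontal distance between blue_cup_b and tall_station_a below 0.012 m and z of blue_cup_b in the frame of tall_station_a between 0.013 and 0.018 m and angle between blue_cup_b's own z axis and vertical below 0.1 rad) or (horizontal distance between blue_cup_c and tall_station_a below 0.012 m and z of blue_cup_c in the frame of tall_station_a between 0.013 and 0.018 m and angle between blue_cup_c's own z axis and vertical below 0.1 rad)) and ((horizontal distance between blue_cup_a and tall_station_b below 0.012 m and z of blue_cup_a in the frame of tall_station_b between 0.013 and 0.018 m and angle between blue_cup_a's own z axis and vertical below 0.1 rad) or (horizontal distance between blue_cup_b and tall_station_b below 0.012 m and z of blue_cup_b in the frame of tall_station_b between 0.013 and 0.018 m and angle between blue_cup_b's own z axis and vertical below 0.1 rad) or (horizontal distance between blue_cup_c and tall_station_b below 0.012 m and z of blue_cup_c in the frame of tall_station_b between 0.013 and 0.018 m and angle between blue_cup_c's own z axis and vertical below 0.1 rad)) and ((horizontal distance between blue_cup_a and low_station below 0.012 m and z of blue_cup_a in the frame of low_station between 0.013 and 0.018 m and angle between blue_cup_a's own z axis and vertical below 0.1 rad) or (horizontal distance between blue_cup_b and low_station below 0.012 m and z of blue_cup_b in the frame of low_station between 0.013 and 0.018 m and angle between blue_cup_b's own z axis and vertical below 0.1 rad) or (horizontal distance between blue_cup_c and low_station below 0.012 m and z of blue_cup_c in the frame of low_station between 0.013 and 0.018 m and angle between blue_cup_c's own z axis and vertical below 0.1 rad)) and horizontal distance between white_disc and low_station below 0.012 m and z of white_disc in the frame of low_station between 0.001 and 0.006 m and angle between each of white_disc, black_cup_a, black_cup_b's own z axis and vertical below 0.1 rad and linear speed of each of blue_cup_a, blue_cup_b, blue_cup_c, white_disc below 0.02 m/s and distance of each of black_cup_a, black_cup_b from where it was at the start of the episode below 0.02 m); the robot touches nothing.
It fails at once if a black-ringed cup is shifted by more than 20 mm (distance of black_cup_a from where it was at the start of the episode above 0.02 m).
It fails at once if a black-ringed cup is shifted by more than 20 mm (distance of black_cup_b from where it was at the start of the episode above 0.02 m).
It also fails if it takes over 104 s, if anything falls off the work surface, if the arm or the gripper's body presses on something with over 40 N, if the wrist force passes 120 N, or if a joint passes its speed limit or range.

## Robot

A 6-joint arm with a two-finger parallel gripper is mounted at the origin on the work surface; the furniture and walls round the work are solid. World frame = base frame: x ahead of the robot, y to its left, z up, the work surface at z = 0. Lengths are in mm, angles in degrees, forces in N, time in s.
With the tool pointing down it reaches from about 300 to 850 mm from the base axis. Payload 4.2 kg.
Tool frame: the origin (TCP) lies at the very end of the fingers, on their centre line; the grasp point (between the pads) lies 19 mm behind it (env.tcp_to_grasp is the distance from the TCP to the grasp point, in mm); z points along the fingers, y is the line along which they close (so a half turn about z gives the same grasp; the last joint's range is limited). The gripper opens to 91 mm and grips with 3 to 60 N. Pads are 32 mm wide; open, the fingers measure 118 mm over their backs; the gripper's body (76 mm by 178 mm) begins 60 mm behind the grasp point.
Start: joints at [-64.229, 18.312, 89.639, -0, 72.044, -1.146], TCP at [260.313, -512.719, 213.976] pointing down, gripper open.
Joint ranges: [-177.97, 177.97], [-48.28, 115.42], [12.27, 149.76], [-77.06, 257.06], [2.81, 150.46], [-146.56, 146.56]. Speed limits (degrees/s): [147.25, 147.25, 180, 180, 180, 180].

## Interface

Orientations are given as [roll, pitch, yaw] about the fixed x, y, z axes, in that order (R = Rz(yaw) Ry(pitch) Rx(roll)).
In Python, from workcell import env gives the robot as it stands.
- The arm moves only by the tool move_arm, never from a script. Its argument "plan" is a list of rows, each a list of 3 entries, a list of its own where there are three numbers: the shift along the world's x, y, z in cm, then the turn about the world's z in degrees, then the closure, from 0 (fully open) to 1 (shut). In form: [[[x, y, z], turn, claw], ...]. A call has 1 to 5 rows; each row shifts and turns the commanded pose from where the row before left it; what a row does not reach is not made up. A row lasts 1/10 s, in which the tool goes at most 50 mm and 8.59 degrees, less where a joint would pass 70% of its speed; a pose out of reach is approached as far as the arm can. A call is refused whole if a number of a shift passes 5 or a number of a turn 8.59, either way. A call with a gripper value outside its range is refused whole. The fingers move at their own pace and stop on an object; "squeeze" is the grip in N (left out, the last holds). Time passes only in rows, so rows that do not move let the fingers close. It gives the time, the measured TCP pose, the force, the opening and the grip force at its end, in the units of the state.
- env.state(): the state, without advancing time (a new reading comes with each control period).
- env.grab_frame(name): name is "scene" or "top"; returns a dict with "frame" (384x512x3 uint8, red, green, blue), "z_map" (384x512 float32, mm along the optical axis (not along the pixel's ray), 0 where there is no reading), "fovy" (degrees; the focal length in pixels is half the picture's height over the tangent of half this angle, whatever the lens; pixels are square), "cx", "cy" (the principal point, pixels), "position" and "orientation" of the camera in the world. Camera axes: x right, y down, z forward; pixel columns grow to the right and rows downward; lengths in mm; the calibration is good to about 2 mm. A picture is of the moment at which its call begins.
- env.job_done(): hands the job in; it is judged then, once.
Trained networks look in a picture, given as the dict that the camera call returned (one of the last four; its "shot" number tells which), for a name from the list of things; names that differ only in an ending like _2 or _b are one class to them, and where a whole thing is asked for, a point or a joint stands for the part that bears it (a point fixed in the world has none). Each returns a list of dicts, best first, with "score" (0 to 1); they miss things now and then, are a little off and sometimes report something else, mostly with a low value. They report only what shows in the picture. A call takes as long as a camera call. They do not tell look-alikes from the thing itself.
- env.search_frame(picture, label): "point" ([column, row] in pixels, amid what is visible of it).
- env.landmark_of(picture, label): "point" ([column, row] in pixels: a listed point, or the origin of a listed thing).
The state is a dict: "time_s": time; "qpos": joint angles; "qvel": joint speeds; "effort": joint torques, N m; "ee_pos": TCP position; "ee_rot": TCP orientation; "force": force on the tool from outside, world axes, zero at the start; "torque": the same for the moment, N m; "gripper_width": finger opening in mm; "gripper_force": force on a finger pad.
Only numpy, scipy, OpenCV 4.12 (cv2) and the standard library are available. Lean on these libraries where they do the work, as an engineer would, in place of code of your own. Each camera call takes 0.05 s, during which the arm holds its last target. There are 200 camera calls.

## Working session

There is one attempt and no reset: what is moved stays moved. The work goes in short steps, Python scripts to look and compute and a tool call to move; the robot and the scene stay as the last step left them, time stands still between calls to the robot, and variables do not carry over. Pictures are saved under pics/ and viewed, at most 14 in all, crops included, and the job is handed in when it is done.

Besides the shell and the picture viewer there is one more tool, called after ">>>" as name(argument=value, ...) on one line, values as JSON. move_arm: Moves the arm, as the interface text tells. Its arguments: {"type":"object","properties":{"plan":{"type":"array","items":{"type":"array"}},"squeeze":{"type":"number"}},"required":["plan"]}

```bash
mkdir -p pics; cat > h.py <<'E'
import numpy as np, cv2
from workcell import env
from scipy.spatial.transform import Rotation as R
def rot(o):
    o=np.array(o,float)
    return o if o.shape==(3,3) else R.from_euler('xyz',o,degrees=True).as_matrix()
def cloud(p):
    z=p["z_map"].astype(float);h,w=z.shape;f=h/2/np.tan(np.radians(p["fovy"]/2))
    u,v=np.meshgrid(np.arange(w),np.arange(h))
    c=np.stack([(u-p["cx"])/f*z,(v-p["cy"])/f*z,z],-1)
    return c@rot(p["orientation"]).T+np.array(p["position"])
def save(p,n): cv2.imwrite(f"pics/{n}.png",p["frame"][:,:,::-1])
E
python3 - <<'E'
from h import *
print(env.state())
for n in("scene","top"):
    p=env.grab_frame(n);save(p,n+"0");c=cloud(p)
    print(n,p["position"],p["orientation"],p["fovy"])
    for l in("blue_cup_a","black_cup_a","white_disc","tall_station_a","low_station"):
        for d in env.search_frame(p,l):
            x,y=[int(round(t)) for t in d["point"]]
            print(l,x,y,round(d["score"],2),c[y,x].round())
E
```

```text
{'time_s': 0.0, 'qpos': array([-6.42280447e+01,  1.83501560e+01,  8.97054842e+01, -5.34447742e-04,
        7.20430543e+01, -1.14710965e+00]), 'qvel': array([ 0.0978087 ,  0.06020058,  0.01831965,  0.00140376, -0.09597674,
       -0.00485526]), 'effort': array([-6.57336568e-04, -4.12456334e+01, -2.31972635e+01,  7.25312345e-02,
        4.56444989e-02, -1.21014341e-04]), 'ee_pos': array([ 260.09226699, -512.25677071,  213.1414082 ]), 'ee_rot': array([-1.79901315e+02, -1.46778502e-03,  2.69192289e+01]), 'force': array([-0.21548498, -0.11532097,  0.29248536]), 'torque': array([-0.02299248,  0.04420191, -0.00646325]), 'gripper_force': 0.0, 'gripper_width': 91.30002278935687}
scene [-212.46130714  935.55199578  842.92801547] [-124.25258696    1.30732781 -143.19727317] 42.10110354167925
blue_cup_a 200 259 0.62 [427. 301.  24.]
blue_cup_a 257 211 0.6 [428.  66.  22.]
blue_cup_a 285 220 0.58 [343.  58.  25.]
blue_cup_a 230 236 0.54 [423. 191.  22.]
black_cup_a 164 240 0.75 [548. 301.  24.]
black_cup_a 198 225 0.62 [532. 191.   7.]
black_cup_a 221 197 0.45 [550.  71.  22.]
tall_station_a 286 184 0.92 [440. -97.  15.]
tall_station_a 300 158 0.58 [ 485. -247.   14.]
low_station 246 165 0.67 [ 616. -134.   -0.]
top [ 340.31838708   29.80122097 1059.38968362] [-171.89011838   -2.10011377  -89.78027278] 43.80509160437523
blue_cup_a 222 206 0.87 [435.  61.  23.]
blue_cup_a 120 200 0.81 [446. 280.  27.]
blue_cup_a 228 248 0.67 [345.  47.  25.]
black_cup_a 123 148 0.79 [562. 281.  18.]
black_cup_a 308 134 0.67 [ 603. -132.    2.]
black_cup_a 221 152 0.66 [554.  65.  24.]
white_disc 173 156 0.55 [547. 172.   9.]
tall_station_a 300 203 0.95 [ 444. -110.   13.]
tall_station_a 368 184 0.94 [ 487. -262.   16.]
low_station 310 131 0.63 [ 610. -136.    2.]
```

View pics/scene0.png

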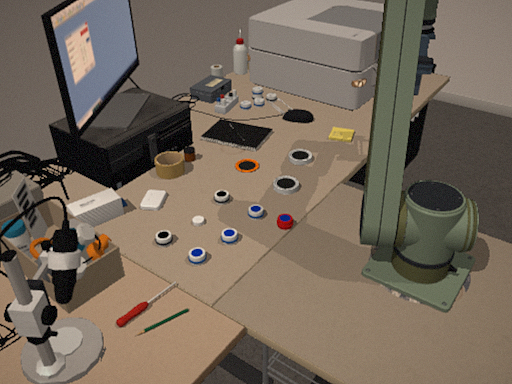

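View pics/top0.png

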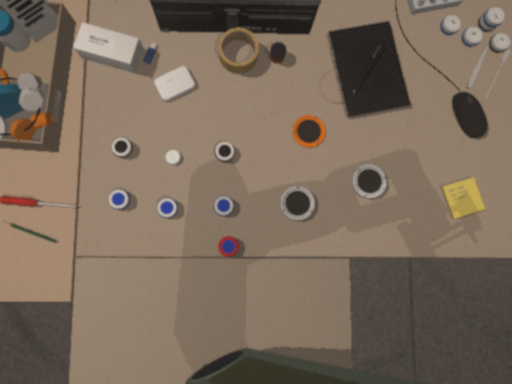

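```bash
cat >> h.py <<'E'
def pix(P,p):
    f=192/np.tan(np.radians(p["fovy"]/2));q=(np.array(P)-p["position"])@rot(p["orientation"]);return q[:2]/q[2]*f+[p["cx"],p["cy"]]
def ray(u,v,p,h):
    f=192/np.tan(np.radians(p["fovy"]/2));d=rot(p["orientation"])@[(u-p["cx"])/f,(v-p["cy"])/f,1];o=np.array(p["position"])
    return o+d*(h-o[2])/d[2]
def blobs(p,mask,lo=30,hi=600):
    n,_,s,c=cv2.connectedComponentsWithStats(mask.astype(np.uint8))
    return [(c[i],s[i,4]) for i in range(1,n) if lo<=s[i,4]<=hi]
def stickers(p):
    r=p["frame"].astype(int);return (r[...,2]>r[...,0]+50)&(r[...,2]>r[...,1]+40)
E
python3 - <<'E'
from h import *
for n in("scene","top"):
    p=env.grab_frame(n);c=cloud(p);print(n,p["cx"],p["cy"])
    for (u,v),a in blobs(p,stickers(p)):
        print("blue",round(u,1),round(v,1),a,ray(u,v,p,24).round(1),c[int(v+.5),int(u+.5)].round(1))
    for X,Y in((450,0),(480,120),(480,240),(620,0),(620,240),(380,-20),(550,-50)):
        u,v=pix((X,Y,0),p);k=c[int(v)-3:int(v)+4,int(u)-3:int(u)+4].reshape(-1,3);print(X,Y,np.median(k,0).round(1))
E
```

```text
scene 247.11069943401418 185.0547632167119
blue 255.2 208.2 43 [437.8  60.7  24. ] [440.1  58.6  22.4]
blue 284.7 217.6 46 [349.4  49.4  24. ] [346.7  51.9  25.5]
blue 228.7 232.5 54 [432.6 183.5  24. ] [434.1 180.3  22.7]
blue 196.5 252.1 63 [450.3 287.4  24. ] [449.4 286.7  24.2]
450 0 [455.1  -5.4  -1.3]
480 120 [484.1 117.9  -0.9]
480 240 [483.7 239.   -1.5]
620 0 [624.8  -5.4  -2. ]
620 240 [625.  238.2  -1. ]
380 -20 [386.  -23.4  -1.2]
550 -50 [555.8 -51.9  -1.6]
top 253.78959668317754 182.06568289467688
blue 117.7 198.6 110 [449.3 286.1  24. ] [448.7 285.9  22.1]
blue 223.2 205.1 103 [437.   58.7  24. ] [437.1  59.1  24.5]
blue 166.4 207.2 112 [431.6 181.1  24. ] [432.2 182.5  20.9]
blue 228.0 246.0 98 [348.9  47.3  24. ] [349.   47.3  20.7]
450 0 [451.    2.   -1.5]
480 120 [481.8 120.6  -1.8]
480 240 [480.7 242.7  -1.4]
620 0 [ 6.208e+02  6.000e-01 -1.700e+00]
620 240 [622.5 241.2  -1.5]
380 -20 [380.2 -18.2  -1.2]
550 -50 [551.8 -49.5  -1.4]
```

```bash
python3 - <<'E'
from h import *
for n in("top","scene"):
    p=env.grab_frame(n);r=p["frame"].astype(int);s=r.sum(-1)
    for name,P,rad,tgt in(("tallA",(444,-106,15),32,15),("tallB",(487,-256,15),32,15),("low",(608,-134,3),32,3),("bk1",(560,284,24),18,24),("bk2",(553,63,24),18,24)):
        c=cloud(p);
        u,v=pix(P,p);U,V=np.meshgrid(np.arange(512),np.arange(384));near=np.hypot(U-u,V-v)<(13 if tgt<20 else 8)
        m=near&(s<150)
        for (a,b),k in blobs(p,m,8): print(n,name,k,np.round((a,b),1),ray(a,b,p,tgt).round(1))
    u,v=pix((545,172,12),p);near=np.hypot(U-u,V-v)<13
    m=near&(s>np.median(s[near])+120)
    for (a,b),k in blobs(p,m,8): print(n,"disc",k,np.round((a,b),1),ray(a,b,p,11).round(1))
    u,v=pix((608,-134,5),p);near=np.hypot(U-u,V-v)<24
    m=near&(r[...,0]>r[...,2]+110)
    q=np.argwhere(m)[:,::-1].astype(np.float32);e=cv2.fitEllipse(cv2.convexHull(q));print("orange",e[0],e[1],ray(*e[0],p,5).round(1))
E
```

```text
top tallA 372 [297.2 202.7] [ 444.3 -103.9   15. ]
top tallB 294 [368.  181.2] [ 493.7 -262.9   15. ]
top low 265 [308.8 130.6] [ 610.9 -133.4    3. ]
top bk1 66 [120.6 146.1] [565.1 284.8  24. ]
top bk2 67 [224.4 150.4] [558.1  57.5  24. ]
top disc 139 [172.1 156.2] [546.3 173.7  11. ]
orange (308.4682312011719, 130.71932983398438) (31.329343795776367, 32.39458465576172) [ 610.  -132.4    5. ]
scene tallA 132 [285.5 182.9] [ 444.8 -101.    15. ]
scene tallB 98 [299.7 154.8] [ 496.  -262.9   15. ]
scene low 103 [246.6 165.2] [ 610.3 -129.6    3. ]
scene bk1 47 [162.7 234.5] [565.8 287.7  24. ]
scene bk2 32 [221.1 193.5] [558.5  60.1  24. ]
scene bk2 12 [224.2 200.9] [528.6  83.2  24. ]
scene disc 65 [197.8 219. ] [546.8 175.3  11. ]
orange (246.57366943359375, 165.0194549560547) (13.247876167297363, 23.386676788330078) [ 609.3 -128.     5. ]
```

>>> move_arm(plan=[[[1.9,4.5,0],0,0],[[1.9,4.5,0],0,0],[[1.9,4.5,0],0,0],[[1.9,4.5,0],0,0],[[1.9,4.5,0],0,0]], squeeze=15)

```text
time_s: 1.3
ee_pos: [355.7, -286.0, 214.2]
ee_rot: [180.0, -0.0, 26.9]
force: [1.4, -0.2, 0.7]
gripper_width: 91.1
gripper_force: 0.0
```

>>> move_arm(plan=[[[1.9,4.5,0],0,0],[[1.9,4.5,0],0,0],[[1.9,4.5,0],0,0],[[1.9,4.5,0],0,0],[[1.9,4.5,0],0,0]])

```text
time_s: 1.8
ee_pos: [450.8, -60.8, 214.3]
ee_rot: [180.0, -0.0, 26.9]
force: [0.8, -0.3, -0.3]
gripper_width: 91.4
gripper_force: 0.0
```

>>> move_arm(plan=[[[1.9,4.6,-2],0,0.3],[[1.9,4.6,-2],0,0.3],[[1.9,4.6,-2],0,0.3],[[1.9,4.6,-2],0,0.3],[[1.9,4.6,-2],0,0.3]])

```text
time_s: 2.3
ee_pos: [539.4, 153.7, 120.2]
ee_rot: [180.0, -0.0, 26.9]
force: [0.9, 0.1, 0.1]
gripper_width: 64.0
gripper_force: 0.0
```

>>> move_arm(plan=[[[0,0,-4],0,0.3],[[0,0,0],0,0.3],[[0,0,0],0,0.3]])

```text
time_s: 2.6
ee_pos: [538.4, 151.3, 80.7]
ee_rot: [-180.0, 0.1, 26.9]
force: [0.8, 0.1, 0.1]
gripper_width: 63.8
gripper_force: 0.0
```

>>> move_arm(plan=[[[0.8,2.3,-2],0,0.3],[[0,0,-2],0,0.3],[[0,0,0],0,0.3]])

```text
time_s: 2.9
ee_pos: [546.3, 173.8, 40.9]
ee_rot: [-180.0, 0.1, 26.9]
force: [-0.2, -0.3, -0.7]
gripper_width: 64.1
gripper_force: 0.0
```

```bash
python3 - <<'E'
from h import *
print(env.state()["ee_pos"])
ims=[]
for n in("scene","top"):
    p=env.grab_frame(n)
    u,v=map(int,pix((546,174,20),p));c=p["frame"][v-45:v+45,u-45:u+45,::-1];ims.append(cv2.resize(c,(390,390),interpolation=2))
cv2.imwrite("pics/d1.png",np.hstack(ims))
E
```

```text
[546.33567493 173.77236255  40.89990741]
```

View pics/d1.png

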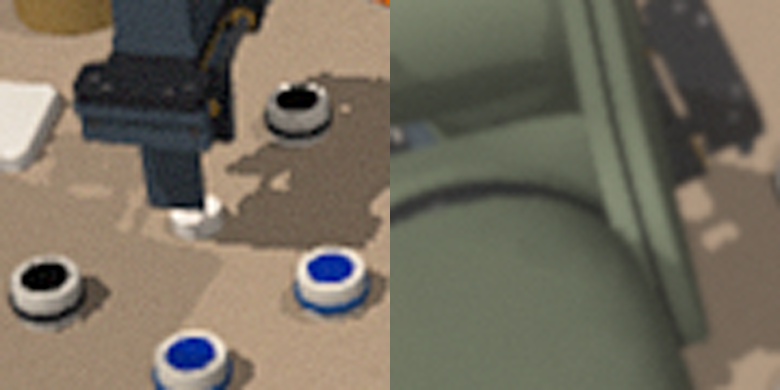

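The crop shows the near finger just short of the disc (about 195,215 in the left half) and the disc between the fingers. The top view is blocked by the arm. I go down and grip.

>>> move_arm(plan=[[[0,0,-2],0,0.3],[[0,0,-1.6],0,0.3],[[0,0,0],0,0.3]])

```text
time_s: 3.3
ee_pos: [546.5, 173.8, 5.1]
ee_rot: [-180.0, 0.1, 26.9]
force: [-0.5, -0.2, 0.2]
gripper_width: 63.7
gripper_force: 0.0
```

>>> move_arm(plan=[[[0,0,0],0,1],[[0,0,0],0,1],[[0,0,0],0,1],[[0,0,0],0,1],[[0,0,0],0,1]])

```text
time_s: 3.8
ee_pos: [547.2, 174.8, 5.4]
ee_rot: [180.0, -0.1, 26.9]
force: [-1.2, -0.8, 4.0]
gripper_width: 30.9
gripper_force: 15.0
```

>>> move_arm(plan=[[[0,0,2],0,1],[[0,0,3],0,1],[[0,0,3],0,1],[[0.6,-3,0],0,1],[[0.6,-3,0],0,1]])

```text
time_s: 4.3
ee_pos: [559.5, 114.8, 86.1]
ee_rot: [179.9, -0.1, 27.0]
force: [0.2, 0.0, -0.1]
gripper_width: 31.0
gripper_force: 15.0
```

>>> move_arm(plan=[[[0.9,-4,0],0,1],[[0.9,-4,0],0,1],[[0.9,-4,0],0,1],[[0.9,-4,0],0,1],[[0.9,-4,0],0,1]])

```text
time_s: 4.8
ee_pos: [603.9, -86.9, 84.8]
ee_rot: [-180.0, 0.0, 26.9]
force: [-0.4, 0.5, 0.3]
gripper_width: 31.0
gripper_force: 15.0
```

>>> move_arm(plan=[[[0.4,-2.2,0],0,1],[[0.3,-2.2,-2],0,1],[[0,0,-2],0,1],[[0,0,0],0,1],[[0,0,0],0,1]])

```text
time_s: 5.3
ee_pos: [610.7, -129.1, 44.7]
ee_rot: [-180.0, 0.0, 26.9]
force: [0.2, -0.1, -1.0]
gripper_width: 30.9
gripper_force: 15.0
```

```bash
python3 - <<'E'
from h import *
print(env.state()["ee_pos"])
ims=[]
for n in("scene","top"):
    p=env.grab_frame(n)
    u,v=map(int,pix((610,-132,20),p));c=p["frame"][v-40:v+40,u-40:u+40,::-1];ims.append(cv2.resize(c,(390,390),interpolation=2))
cv2.imwrite("pics/d2.png",np.hstack(ims))
E
```

```text
[ 610.66757822 -129.09058222   44.67736543]
```

View pics/d2.png

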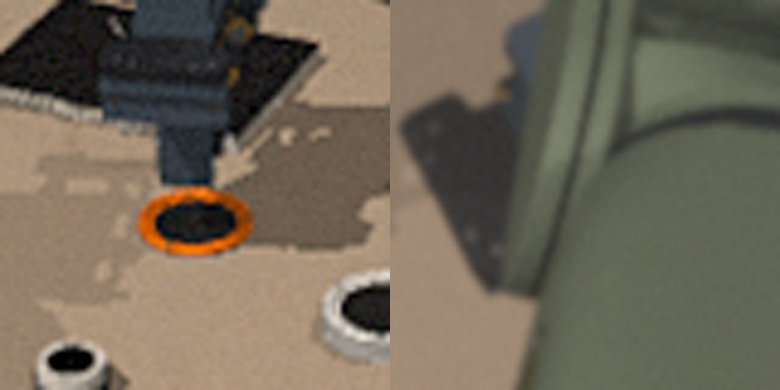

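The held disc is hidden behind the finger, which ends above the orange ring (left half, about 195,220). I lower it into the recess.

>>> move_arm(plan=[[[0,-0.2,-1.5],0,1],[[0,0,-1.5],0,1],[[0,0,-0.5],0,1],[[0,0,0],0,1]])

```text
time_s: 5.8
ee_pos: [610.9, -130.9, 9.9]
ee_rot: [-180.0, 0.0, 27.0]
force: [-0.2, 0.9, 0.3]
gripper_width: 31.2
gripper_force: 15.0
```

>>> move_arm(plan=[[[0,0,-0.1],0,1],[[0,0,0],0,1],[[0,0,0],0,0.3],[[0,0,0],0,0.3],[[0,0,0],0,0.3]])

```text
time_s: 6.3
ee_pos: [611.0, -131.4, 9.1]
ee_rot: [180.0, -0.0, 26.9]
force: [-0.1, -0.4, -0.2]
gripper_width: 52.0
gripper_force: 0.0
```

>>> move_arm(plan=[[[0,0,2],0,0.3],[[0,0,3],0,0.3],[[-3,3,3],0,0.3],[[-3,3.5,1],0,0.3],[[-3,3.5,0],0,0.3]])

```text
time_s: 6.8
ee_pos: [522.5, -31.8, 99.6]
ee_rot: [179.9, -0.2, 26.8]
force: [1.0, 0.4, 0.5]
gripper_width: 63.6
gripper_force: 0.0
```

>>> move_arm(plan=[[[-2.9,3,0],0,0.3],[[-2.9,3,0],0,0.3],[[-2.7,3.1,-2],0,0.3],[[0,0,-2],0,0.3],[[0,0,0],0,0.3]])

```text
time_s: 7.3
ee_pos: [434.7, 59.1, 56.3]
ee_rot: [-179.9, 0.2, 27.0]
force: [-0.3, -1.1, 0.2]
gripper_width: 63.6
gripper_force: 0.0
```

```bash
cat >> h.py <<'E'
def two(P,name,w=40):
    ims=[]
    for n in("scene","top"):
        p=env.grab_frame(n);u,v=map(int,pix(P,p));c=p["frame"][v-w:v+w,u-w:u+w,::-1];ims.append(cv2.resize(c,(390,390),interpolation=2))
    cv2.imwrite(f"pics/{name}.png",np.hstack(ims))
def white(P,h):
    for n in("scene","top"):
        p=env.grab_frame(n);r=p["frame"].astype(int);U,V=np.meshgrid(np.arange(512),np.arange(384));u,v=pix(P,p)
        m=(np.hypot(U-u,V-v)<11)&(r.min(-1)>125)
        for (a,b),k in blobs(p,m,15): print(n,k,np.round((a,b),1),ray(a,b,p,h).round(1))
E
python3 - <<'E'
from h import *
print(env.state()["ee_pos"]);white((610.5,-131.5,15),14);two((610,-132,10),"d3")
E
```

```text
[434.66589182  59.05530293  56.3059462 ]
scene 16 [238.9 157.6] [ 647.6 -138.5   14. ]
top 167 [308.9 129.7] [ 610.2 -132.    14. ]
```

View pics/d3.png

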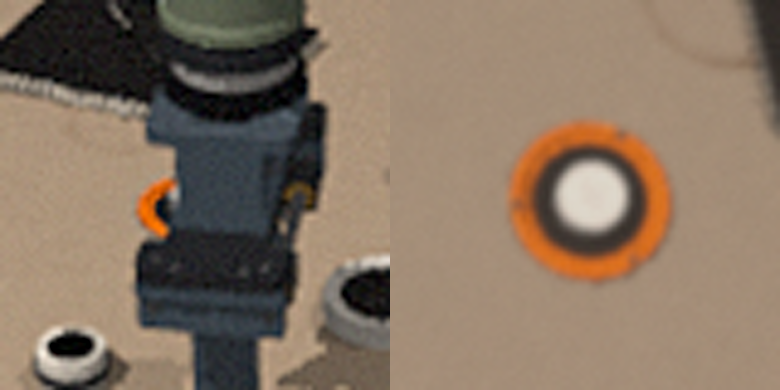

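The top view (right half, 592,197) shows the disc flat and centred in the orange station, measured at (610,-132). Next is the first cup.

>>> move_arm(plan=[[[0.3,0,-2],0,0.3],[[0,0,-2],0,0.3],[[0,0,-0.8],0,0.3],[[0,0,0],0,0.3]])

```text
time_s: 7.9
ee_pos: [440.0, 58.1, 9.2]
ee_rot: [-180.0, 0.1, 26.9]
force: [-0.6, 0.6, -0.8]
gripper_width: 63.7
gripper_force: 0.0
```

>>> move_arm(plan=[[[0,0,0],0,1],[[0,0,0],0,1],[[0,0,0],0,1],[[0,0,0],0,1]])

```text
time_s: 8.3
ee_pos: [440.5, 58.6, 10.3]
ee_rot: [180.0, -0.1, 26.9]
force: [-0.1, -0.8, 3.4]
gripper_width: 40.6
gripper_force: 15.0
```

>>> move_arm(plan=[[[0,0,2],0,1],[[0,0,3],0,1],[[0,0,3],0,1],[[0,-3,0],0,1],[[0,-3,0],0,1]])

```text
time_s: 8.8
ee_pos: [440.8, -1.7, 91.0]
ee_rot: [179.9, -0.2, 27.1]
force: [-0.4, 0.2, -0.3]
gripper_width: 40.7
gripper_force: 15.0
```

>>> move_arm(plan=[[[0,-4,0],0,1],[[0,-4,0],0,1],[[0,-1.5,0],0,1],[[0,0,0],0,1]])

```text
time_s: 9.2
ee_pos: [440.1, -98.1, 89.8]
ee_rot: [180.0, -0.0, 26.7]
force: [-0.6, 0.2, 0.6]
gripper_width: 40.6
gripper_force: 15.0
```

```bash
python3 - <<'E'
from h import *
P=env.state()["ee_pos"];print(P);two(P,"c1")
E
```

```text
[440.06102299 -98.14315284  89.83547555]
```

View pics/c1.png

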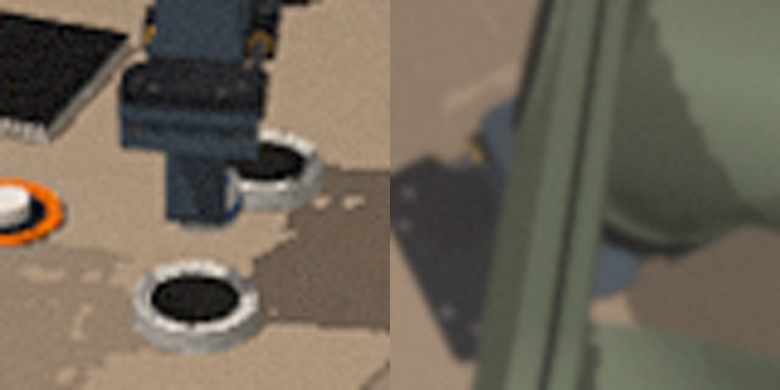

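The cup is held: its blue ring shows beside the finger at (232,205) in the left half, above the near aluminium station at (195,300). I lower it into that station.

>>> move_arm(plan=[[[0.6,-0.4,-2],0,1],[[0,0,-2],0,1],[[0,0,-1],0,1],[[0,0,0],0,1]])

```text
time_s: 9.7
ee_pos: [444.8, -99.2, 38.5]
ee_rot: [-179.9, 0.1, 27.0]
force: [-0.3, -0.0, -0.2]
gripper_width: 40.6
gripper_force: 15.0
```

>>> move_arm(plan=[[[0.15,-0.25,-0.8],0,1],[[0,0,-0.45],0,1],[[0,0,0],0,1]])

```text
time_s: 10.0
ee_pos: [447.3, -102.9, 26.9]
ee_rot: [-180.0, 0.0, 26.9]
force: [-0.3, -0.3, -0.1]
gripper_width: 40.4
gripper_force: 15.0
```

>>> move_arm(plan=[[[0,0,-0.15],0,1],[[0,0,0],0,1]])

```text
time_s: 10.2
ee_pos: [447.6, -103.0, 25.8]
ee_rot: [180.0, -0.0, 26.9]
force: [0.1, 0.5, -0.1]
gripper_width: 40.6
gripper_force: 15.0
```

>>> move_arm(plan=[[[0,0,-0.05],0,1],[[0,0,0],0,0.3],[[0,0,0],0,0.3],[[0,0,0],0,0.3]])

```text
time_s: 10.6
ee_pos: [447.6, -103.0, 25.2]
ee_rot: [180.0, -0.0, 26.9]
force: [-0.3, 0.7, 0.6]
gripper_width: 61.5
gripper_force: 0.0
```

>>> move_arm(plan=[[[0,0,2],0,0.3],[[0,0,3],0,0.3],[[0,4,2],0,0.3],[[0,4.5,0],0,0.3],[[0,4.5,0],0,0.3]])

```text
time_s: 11.1
ee_pos: [448.0, 28.2, 96.1]
ee_rot: [179.9, -0.1, 26.8]
force: [0.7, -0.5, 0.2]
gripper_width: 64.0
gripper_force: 0.0
```

>>> move_arm(plan=[[[-0.3,4.7,0],0,0.3],[[-0.3,4.7,0],0,0.3],[[-0.3,4.7,0],0,0.3],[[0,0,-2],0,0.3],[[0,0,0],0,0.3]])

```text
time_s: 11.6
ee_pos: [436.5, 168.7, 73.5]
ee_rot: [-180.0, 0.3, 27.1]
force: [-0.1, -0.2, -0.8]
gripper_width: 63.7
gripper_force: 0.0
```

```bash
python3 - <<'E'
from h import *
print(env.state()["ee_pos"])
for n in("scene","top"):
    p=env.grab_frame(n)
    for (u,v),a in blobs(p,stickers(p),20): print(n,a,ray(u,v,p,24).round(1),ray(u,v,p,39).round(1))
E
```

```text
[436.50536356 168.73932701  73.50749042]
scene 34 [ 457.9 -121.7   24. ] [ 445.6 -102.3   39. ]
scene 46 [349.2  49.8  24. ] [338.9  66.   39. ]
scene 53 [432.8 183.6  24. ] [420.9 197.4  39. ]
scene 62 [450.4 287.5  24. ] [438.3 299.4  39. ]
top 111 [ 446.4 -107.    24. ] [ 444.8 -105.    39. ]
top 101 [348.6  47.8  24. ] [348.5  47.5  39. ]
```

>>> move_arm(plan=[[[-0.5,1.3,-2],0,0.3],[[0,0,-2],0,0.3],[[0,0,-2],0,0.3],[[0,0,-0.4],0,0.3],[[0,0,0],0,0.3]])

```text
time_s: 12.2
ee_pos: [433.8, 180.2, 11.3]
ee_rot: [180.0, 0.0, 26.8]
force: [0.5, -0.7, 0.9]
gripper_width: 63.8
gripper_force: 0.0
```

>>> move_arm(plan=[[[0,0,0],0,1],[[0,0,0],0,1],[[0,0,0],0,1],[[0,0,0],0,1]])

```text
time_s: 12.6
ee_pos: [434.0, 181.2, 11.9]
ee_rot: [180.0, -0.1, 26.9]
force: [-1.2, -0.2, 4.3]
gripper_width: 40.8
gripper_force: 15.0
```

>>> move_arm(plan=[[[0,0,2],0,1],[[0,0,3],0,1],[[0,0,3],0,1],[[2,-3.5,0],0,1],[[2,-3.5,0],0,1]])

```text
time_s: 13.1
ee_pos: [474.4, 111.2, 92.6]
ee_rot: [179.9, -0.2, 27.1]
force: [0.7, 1.2, -0.3]
gripper_width: 40.8
gripper_force: 15.0
```

>>> move_arm(plan=[[[2,-3.5,0],0,1],[[2,-3.5,0],0,1],[[2,-3.5,0],0,1],[[2,-3.5,0],0,1],[[2,-3.5,0],0,1]])

```text
time_s: 13.6
ee_pos: [574.0, -65.4, 91.2]
ee_rot: [-180.0, -0.0, 26.9]
force: [0.7, 0.1, -0.5]
gripper_width: 40.8
gripper_force: 15.0
```

>>> move_arm(plan=[[[2,-3.5,0],0,1],[[1.2,-2.5,0],0,1],[[0,0,-2],0,1],[[0,0,-1],0,1],[[0,0,0],0,1]])

```text
time_s: 14.1
ee_pos: [603.7, -123.3, 59.2]
ee_rot: [-179.8, 0.2, 26.9]
force: [-0.0, 0.7, -0.4]
gripper_width: 40.8
gripper_force: 15.0
```

>>> move_arm(plan=[[[0.7,-0.7,-1.5],0,1],[[0,0,-1],0,1],[[0,0,0],0,1]])

```text
time_s: 14.4
ee_pos: [611.4, -130.5, 34.3]
ee_rot: [-179.9, 0.2, 26.9]
force: [-0.4, 0.0, -1.1]
gripper_width: 40.3
gripper_force: 15.0
```

>>> move_arm(plan=[[[0,0,-0.6],0,1],[[0,0,0],0,1]])

```text
time_s: 14.6
ee_pos: [612.1, -130.7, 29.6]
ee_rot: [-180.0, 0.0, 26.9]
force: [-0.0, -0.2, -0.7]
gripper_width: 40.6
gripper_force: 15.0
```

>>> move_arm(plan=[[[0,0,-0.15],0,1],[[0,0,0],0,1]])

```text
time_s: 14.8
ee_pos: [612.6, -130.9, 28.8]
ee_rot: [180.0, -0.0, 26.9]
force: [0.3, 0.2, 0.0]
gripper_width: 41.0
gripper_force: 15.0
```

>>> move_arm(plan=[[[0,0,-0.1],0,1],[[0,0,0],0,1],[[0,0,0],0,1]])

```text
time_s: 15.1
ee_pos: [612.5, -131.0, 27.7]
ee_rot: [180.0, -0.0, 26.9]
force: [0.0, -0.5, -0.1]
gripper_width: 40.7
gripper_force: 15.0
```

>>> move_arm(plan=[[[0,0,-0.06],0,1],[[0,0,0],0,1],[[0,0,0],0,0.3],[[0,0,0],0,0.3],[[0,0,0],0,0.3]])

```text
time_s: 15.6
ee_pos: [612.5, -131.0, 27.0]
ee_rot: [180.0, -0.0, 26.9]
force: [-0.5, -0.3, 0.2]
gripper_width: 61.8
gripper_force: 0.0
```

>>> move_arm(plan=[[[0,0,2],0,0.3],[[0,0,3],0,0.3],[[-1.5,4,2],0,0.3],[[-1.7,4.4,0],0,0.3],[[-1.7,4.4,0],0,0.3]])

```text
time_s: 16.1
ee_pos: [563.4, -2.0, 98.0]
ee_rot: [179.9, -0.1, 26.8]
force: [0.8, 1.1, 0.2]
gripper_width: 63.9
gripper_force: 0.0
```

>>> move_arm(plan=[[[-1.7,4.4,0],0,0.3],[[-1.7,4.4,0],0,0.3],[[-1.7,4.4,0],0,0.3],[[-1.7,4.4,0],0,0.3],[[-1.7,4.4,0],0,0.3]])

```text
time_s: 16.6
ee_pos: [477.6, 218.7, 97.3]
ee_rot: [180.0, -0.0, 26.9]
force: [0.1, -0.2, -0.1]
gripper_width: 64.0
gripper_force: 0.0
```

```bash
python3 - <<'E'
from h import *
print(env.state()["ee_pos"])
for n in("scene","top"):
    p=env.grab_frame(n)
    for (u,v),a in blobs(p,stickers(p),15): print(n,a,ray(u,v,p,24).round(1),ray(u,v,p,39).round(1))
E
```

```text
[477.63251068 218.71807155  97.29141223]
scene 29 [ 627.4 -149.1   24. ] [ 612.  -129.3   39. ]
scene 32 [ 457.9 -122.4   24. ] [ 445.6 -103.    39. ]
scene 49 [349.6  49.3  24. ] [339.4  65.5  39. ]
scene 63 [450.3 287.4  24. ] [438.1 299.3  39. ]
top 102 [ 614.5 -134.7   24. ] [ 610.6 -132.3   39. ]
top 96 [ 447.  -107.5   24. ] [ 445.5 -105.5   39. ]
top 106 [348.9  47.4  24. ] [348.7  47.1  39. ]
```

Second cup is seated at (611,-131). The third is at (449.5,286.5).

>>> move_arm(plan=[[[-1.4,3.4,0],0,0.3],[[-1.4,3.2,-2],0,0.3],[[0,0,-2],0,0.3],[[0,0,0],0,0.3]])

```text
time_s: 17.1
ee_pos: [448.7, 282.2, 54.9]
ee_rot: [180.0, 0.3, 27.0]
force: [-0.2, 0.7, -0.2]
gripper_width: 63.7
gripper_force: 0.0
```

>>> move_arm(plan=[[[0.1,0.3,-2],0,0.3],[[0,0,-2],0,0.3],[[0,0,-0.5],0,0.3],[[0,0,0],0,0.3]])

```text
time_s: 17.5
ee_pos: [451.8, 285.3, 12.1]
ee_rot: [180.0, 0.0, 26.9]
force: [0.4, 0.5, 1.4]
gripper_width: 64.0
gripper_force: 0.0
```

>>> move_arm(plan=[[[0,0,0],0,1],[[0,0,0],0,1],[[0,0,0],0,1],[[0,0,0],0,1]])

```text
time_s: 17.9
ee_pos: [452.0, 286.2, 12.8]
ee_rot: [180.0, -0.1, 26.9]
force: [0.3, -0.7, 3.6]
gripper_width: 40.4
gripper_force: 15.0
```

>>> move_arm(plan=[[[0,0,2],0,1],[[0,0,3],0,1],[[0,0,4],0,1],[[0.3,-4,0],0,1],[[0.3,-4,0],0,1]])

```text
time_s: 18.4
ee_pos: [458.3, 206.2, 103.6]
ee_rot: [180.0, -0.2, 27.1]
force: [-0.1, -0.6, -0.4]
gripper_width: 41.0
gripper_force: 15.0
```

>>> move_arm(plan=[[[0.3,-4.2,0],0,1],[[0.3,-4.2,0],0,1],[[0.3,-4.2,0],0,1],[[0.3,-4.2,0],0,1],[[0.3,-4.2,0],0,1]])

```text
time_s: 18.9
ee_pos: [472.4, -5.5, 102.3]
ee_rot: [180.0, -0.0, 26.9]
force: [0.6, 0.5, -0.2]
gripper_width: 40.7
gripper_force: 15.0
```

>>> move_arm(plan=[[[0.3,-4.2,0],0,1],[[0.3,-4.2,0],0,1],[[0.3,-4.2,0],0,1],[[0.3,-4.2,0],0,1],[[0.3,-4.2,0],0,1]])

```text
time_s: 19.4
ee_pos: [487.3, -215.7, 102.3]
ee_rot: [180.0, -0.0, 26.9]
force: [-0.1, -0.1, 0.0]
gripper_width: 40.1
gripper_force: 15.0
```

>>> move_arm(plan=[[[0.3,-3,0],0,1],[[0.2,-1.5,0],0,1],[[0,0,-2],0,1],[[0,0,-2],0,1],[[0,0,0],0,1]])

```text
time_s: 19.9
ee_pos: [490.5, -257.2, 59.7]
ee_rot: [-179.7, 0.2, 26.9]
force: [-0.4, 0.4, -0.7]
gripper_width: 40.5
gripper_force: 15.0
```

>>> move_arm(plan=[[[0.5,-0.4,-1.5],0,1],[[0,0,-1],0,1],[[0,0,0],0,1]])

```text
time_s: 20.2
ee_pos: [496.9, -262.3, 35.7]
ee_rot: [-179.9, 0.1, 26.9]
force: [0.0, -0.4, -0.4]
gripper_width: 40.6
gripper_force: 15.0
```

>>> move_arm(plan=[[[0,0,-0.4],0,1],[[0,0,0],0,1],[[0,0,0],0,1]])

```text
time_s: 20.5
ee_pos: [497.7, -263.0, 33.4]
ee_rot: [180.0, -0.0, 26.9]
force: [-0.2, 0.2, -0.6]
gripper_width: 40.5
gripper_force: 15.0
```

>>> move_arm(plan=[[[-0.1,0,-0.4],0,1],[[0,0,0],0,1],[[0,0,0],0,1]])

```text
time_s: 20.8
ee_pos: [496.4, -263.0, 29.0]
ee_rot: [-180.0, 0.0, 26.9]
force: [0.9, 0.6, -0.2]
gripper_width: 40.6
gripper_force: 15.0
```

>>> move_arm(plan=[[[0,0,-0.12],0,1],[[0,0,0],0,1],[[0,0,0],0,0.3],[[0,0,0],0,0.3],[[0,0,0],0,0.3]])

```text
time_s: 21.3
ee_pos: [496.5, -262.9, 27.8]
ee_rot: [180.0, 0.0, 26.9]
force: [-1.0, 0.8, 0.1]
gripper_width: 61.8
gripper_force: 0.0
```

>>> move_arm(plan=[[[0,0,2],0,0.3],[[0,0,4],0,0.3],[[0,0,4],0,0.3],[[-3,-3,2],0,0.3],[[-3,-3.5,0],0,0.3]])

```text
time_s: 21.8
ee_pos: [438.2, -329.1, 151.6]
ee_rot: [179.6, -0.2, 27.1]
force: [0.3, -0.7, -0.4]
gripper_width: 64.0
gripper_force: 0.0
```

>>> move_arm(plan=[[[-3,-3.5,0],0,0.3],[[-3,-3.5,0],0,0.3],[[-3,-3.5,0],0,0.3],[[0,-3,0],0,0.3],[[0,0,0],0,0.3]])

```text
time_s: 22.3
ee_pos: [345.7, -466.6, 147.8]
ee_rot: [179.8, 0.0, 26.7]
force: [1.4, 1.3, 0.2]
gripper_width: 64.0
gripper_force: 0.0
```

```bash
python3 - <<'E'
from h import *
print(env.state()["ee_pos"])
for n in("scene","top"):
    p=env.grab_frame(n)
    for (u,v),a in blobs(p,stickers(p),15): print(n,a,ray(u,v,p,24).round(1),ray(u,v,p,39).round(1))
save(p,"end")
E
```

```text
[ 345.65490961 -466.64197795  147.84345242]
scene 26 [ 509.3 -283.9   24. ] [ 496.1 -261.5   39. ]
scene 28 [ 627.1 -149.5   24. ] [ 611.7 -129.6   39. ]
scene 33 [ 458. -122.   24.] [ 445.7 -102.7   39. ]
scene 46 [349.4  49.4  24. ] [339.1  65.6  39. ]
top 98 [ 614.5 -134.4   24. ] [ 610.6 -132.1   39. ]
top 103 [ 497.1 -268.4   24. ] [ 494.8 -264.1   39. ]
top 100 [ 446.7 -106.8   24. ] [ 445.2 -104.8   39. ]
top 99 [348.8  47.3  24. ] [348.7  47.   39. ]
```

View pics/end.png

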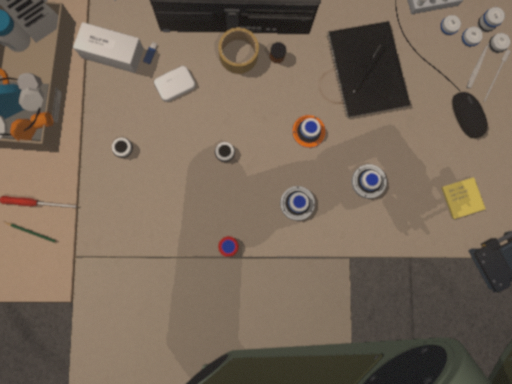

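The picture shows a blue cup centred on each station, at (311,127), (372,180) and (299,202). The black cups are unmoved at (122,147) and (224,151), and the gripper is clear.

```bash
python3 -c "
from workcell import env
print(env.job_done())"
```

```text
the job is handed in; nothing more can be done
None
```

The job is handed in: the final pictures show a blue-ringed cup within about 3 mm of the centre of each station, the orange one on its spacer disc, and the black-ringed cups where they started; the hand-in gave no verdict back.

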